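# Walk the die block round to the fence

### The job

Turn the heavy green die block about where it stands, by pushing its corners in turn with the fingertips, until one of its two white machined long sides faces the steel fence (the nearer one; either will do); keep it clear of the fence until then. Then push it straight up to the fence so that this side lies flush against it, and move clear. Only push the block, never lift or tip it, and leave the other things on the desk undisturbed.

Things in the scene. Friction and masses are not known exactly. Their poses are not given: they have to be found in the camera images.
- block: cast die block, 1.3 to 2 kg, a box 90 mm along its own x, 120 mm along its own y, 50 mm high, too broad to grip. Green, dark pocket on top; its two long (120 mm) sides, facing its own +x and -x, are machined and white, seen from above as white strips; either may go to the fence. Origin: centre of the underside. A push of 3 to 10 N slides it on the plate; it stops when the push stops
- fence_face (a point): middle of the fence's working face, at its foot (on the plate's top, 12 mm above the desk). The fence is a fixed steel bar along its own y, 440 mm long, 30 mm thick, 40 mm high, on the far edge of the plate. Its x axis points horizontally out of the working face INTO the fence, away from the block and the robot; the block stands on its -x side
- plate: fixed grey marking-out plate under the block, 360 mm (own x) by 520 mm (own y), 12 mm thick; origin at the centre of its underside, on the desk; axes parallel to the fence's
- gauge: loose brass plug gauge, upright cylinder 32 mm diameter, 50 mm high, on the plate near a side edge; origin at its underside; leave alone
- vee: loose dark steel vee block 50 x 36 x 34 mm on the plate near a side edge; origin at the centre of its underside; leave alone
- square: loose try square lying on the desk at the robot's right, stock 90 x 18 x 14 mm, blade 100 mm; origin in the middle of the stock's underside; leave alone
- dye: loose blue bottle 48 mm diameter, 110 mm high, on the desk to the left; origin at its underside; leave alone
- mug: loose white mug 80 mm diameter, 90 mm high, on the desk to the right; origin at its underside; leave alone
- wrench: loose steel wrench 160 mm long lying on the desk to the left; origin at its underside; leave alone
- fence: the fixed fence bar itself (see fence_face); origin at the centre of its underside, 15 mm behind its working face; axes as the face's
Mind the look-alikes: they are no part of the job. Of the things that look like the block, the middle-sized one is meant.

How it is judged:
By the outcome, as a careful person would: the job done as asked, in the order asked, and still so for the second after the job is handed in, with the robot touching nothing.
It also fails if it takes over 67 s, if anything falls off the work surface, if the arm or the gripper's body presses on something with over 40 N, if the wrist force passes 120 N, or if a joint passes its speed limit or range.

### The arm

A 6-joint arm with a two-finger parallel gripper is mounted at the origin on the work surface. World frame = base frame: x ahead of the robot, y to its left, z up, the work surface at z = 0. Lengths are in m, angles in rad, forces in N, time in s.
With the tool pointing down it reaches from about 0.35 to 0.975 m from the base axis. Payload 4.9 kg.
Tool frame: the origin (TCP) lies midway between the tips of the shut fingers; the grasp point (between the pads) lies 19 mm behind it; z points along the fingers, y is the direction in which the jaws open and shut (so a half turn about z gives the same grasp; the last joint's range is limited). The gripper opens to 85 mm and grips with 20 to 120 N. Pads are 22 mm wide; open, the fingers measure 114 mm over their backs; the gripper's body (76 mm by 85 mm) begins 54 mm behind the grasp point. The pads swing forward as they close: fully open they stand 13 mm farther back than shut.
Start: joints at [-1.41, 0.053, 1.613, -0, 1.476, -0.119], TCP at [0.173, -0.601, 0.231] pointing down, gripper open.
Joint ranges: [-3.01, 3.01], [-1.01, 2.22], [0.06, 2.58], [-1.02, 4.17], [0.09, 2.62], [-3.14, 3.14]. Speed limits (rad/s): [2.57, 2.57, 3.14, 3.14, 3.14, 3.14].

### API

Orientations are given as a rotation vector (axis times angle).
In Python, from station import ctrl gives the robot as it stands.
- The arm moves only by the tool apply_moves, never from a script. Its argument "rows" is a list of rows, each a list of 6 numbers: the shift along the tool's x, y, z in cm, then the turn, a rotation vector about the tool's x, y, z in units of 5 degrees (1.0 is 5 degrees). In form: [[x, y, z, rx, ry, rz], ...]. A call has 1 to 20 rows; each row is the pose to reach, as a shift and turn from the pose measured when the call began, along the tool's axes at that moment; what a row does not reach only later rows make up. A row lasts 1/10 s, in which the tool goes at most 50 mm and 8.59 degrees, less where a joint would pass 70% of its speed; a pose out of reach is approached as far as the arm can. A call with a gripper value outside its range is refused whole. "grip" is the closure, from 0 (fully open) to 1 (shut), set as the call begins (left out, the last holds). The fingers move at their own pace and stop on an object; "squeeze" is the grip in N (left out, the last holds). Time passes only in rows, so rows that repeat a pose let the fingers close. It gives the time, the measured TCP pose, the force and the opening at its end, in the units of the state.
- ctrl.get_obs(): the state, without advancing time (a new reading comes with each control period).
- ctrl.get_image(name): name is "scene" or "side" or "wrist"; returns a dict with "color" (384x512x3 uint8, blue, green, red), "mtx" (3x3 intrinsics, pixels), "D" ([k1, k2, p1, p2, k3] as OpenCV has them; the pictures are not rectified), "rvec" (rotation vector, rad) and "tvec" (3), from world to camera coordinates, as OpenCV has them. Camera axes: x right, y down, z forward; pixel columns grow to the right and rows downward; lengths in m; the calibration is good to about 2 mm. A picture is of the moment at which its call begins. There is no depth.
- ctrl.finish_job(): hands the job in, once; it reports no verdict.
The state is a dict: "t": time; "q": joint angles; "dq": joint speeds; "effort": joint torques, N m; "tool_pos": TCP position; "tool_rot": TCP orientation; "contact_force": force on the tool from outside, world axes, zero at the start; "wrist_torque": the same for the moment, N m; "opening": finger opening in m.
Only numpy, scipy, OpenCV 4.12 (cv2) and the standard library are available. Lean on these libraries where they do the work, as an engineer would, in place of code of your own. Each camera call takes 0.05 s, during which the arm holds its last target.

## Working session

There is one attempt and no reset: what is moved stays moved. The work goes in short steps, Python scripts to look and compute and a tool call to move; the robot and the scene stay as the last step left them, time stands still between calls to the robot, and variables do not carry over. Pictures are saved under pics/ and viewed, and the job is handed in when it is done.

Besides the shell and the picture viewer there is one more tool, called after "Request:" by a JSON object that holds its "api" and its "payload", one argument or row to a line. apply_moves: Moves the arm, as the interface text tells. Its arguments: {"type":"object","properties":{"rows":{"type":"array","items":{"type":"array","items":{"type":"number"}}},"grip":{"type":"number"},"squeeze":{"type":"number"}},"required":["rows"]}

```bash
mkdir -p pics; ls; python3 - <<'E'
from station import ctrl
import cv2
for n in ("scene","side","wrist"):
    d=ctrl.get_image(n); cv2.imwrite(f"pics/{n}0.png",d["color"])
print({k:v for k,v in ctrl.get_obs().items()})
E
```

```text
pics
{'t': 0.15, 'q': array([-1.41000942e+00,  5.32318272e-02,  1.61396741e+00, -1.17839972e-05,
        1.47599011e+00, -1.18981570e-01]), 'dq': array([-0.00141733, -0.00234436, -0.00304264, -0.00035506,  0.00128258,
       -0.00074969]), 'effort': array([ 6.77841399e-04, -3.94239306e+01, -3.70721805e+01, -1.25176070e-04,
        4.64370401e-03,  7.55717451e-06]), 'tool_pos': array([ 0.17251426, -0.60022093,  0.23033561]), 'tool_rot': array([-3.10932528e+00, -4.37806717e-01,  7.08072874e-05]), 'contact_force': array([ 0.59818098,  0.16008397, -0.42901169]), 'wrist_torque': array([-0.00620117, -0.01642547,  0.01942607]), 'opening': 0.08512255418481397}
```

View pics/scene0.png

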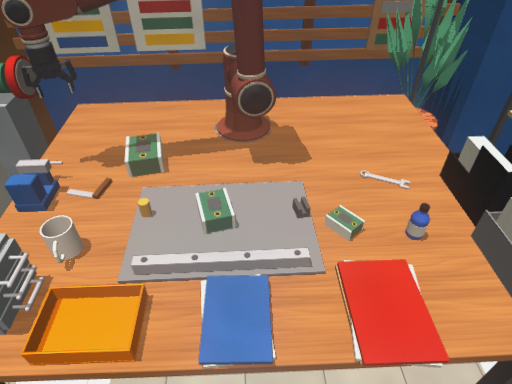

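View pics/side0.png

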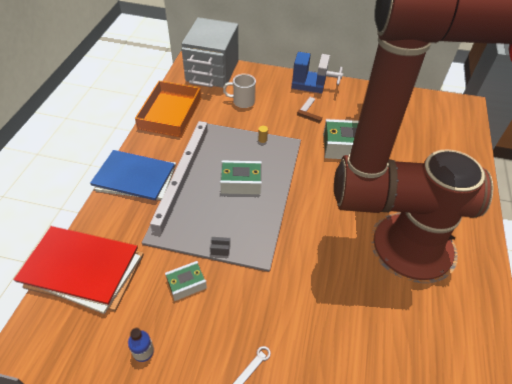

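View pics/wrist0.png

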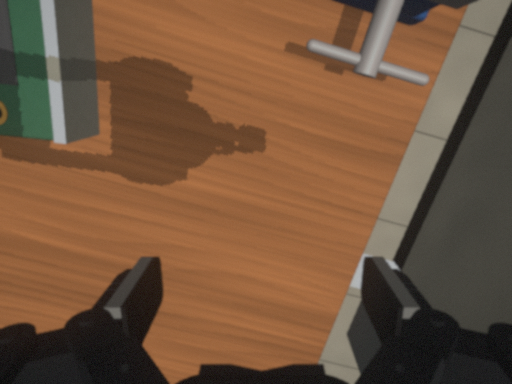

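Candidates for the block: the green block on the desk at scene (144,155), which is large; the one on the plate at (215,210), middle-sized; and the one on the desk at (344,222), small. I choose the one on the plate and check it in a close crop.

```bash
cat > h.py <<'E'
import numpy as np, cv2
from station import ctrl
def ray(d,px):
    u=cv2.undistortPoints(np.array(px,float).reshape(-1,1,2),d["mtx"],d["D"]).reshape(-1,2)
    R=cv2.Rodrigues(np.array(d["rvec"],float))[0]; t=np.array(d["tvec"],float).reshape(3)
    return -R.T@t, np.c_[u,np.ones(len(u))]@R
def onz(d,px,z):
    c,v=ray(d,px); return c+v*((z-c[2])/v[:,2])[:,None]
def proj(d,P):
    return cv2.projectPoints(np.array(P,float).reshape(-1,1,3),np.array(d["rvec"],float),np.array(d["tvec"],float),d["mtx"],d["D"])[0].reshape(-1,2)
def crop(d,x,y,w,h,s,name):
    c=d["color"][y:y+h,x:x+w]; cv2.imwrite(name,cv2.resize(c,None,fx=s,fy=s,interpolation=cv2.INTER_CUBIC))
E
python3 - <<'E'
from h import *
import pickle
S=ctrl.get_image("scene");T=ctrl.get_image("side")
pickle.dump((S,T),open("i0.pkl","wb"))
crop(S,115,170,220,120,3.6,"pics/c_s.png"); crop(T,140,110,180,165,3.6,"pics/c_t.png")
for d in(S,T): print(ray(d,[[256,192]])[0])
for n,d,p in(("s",S,[[144,155],[215,210],[344,222]]),): print(onz(d,p,0.06))
E
```

```text
[ 1.27530213 -0.01354682  0.76037121]
[0.29092312 0.78193481 1.03005514]
[[ 0.26724057 -0.33863334  0.06      ]
 [ 0.54610111 -0.09052636  0.06      ]
 [ 0.61028557  0.25587806  0.06      ]]
```

View pics/c_s.png

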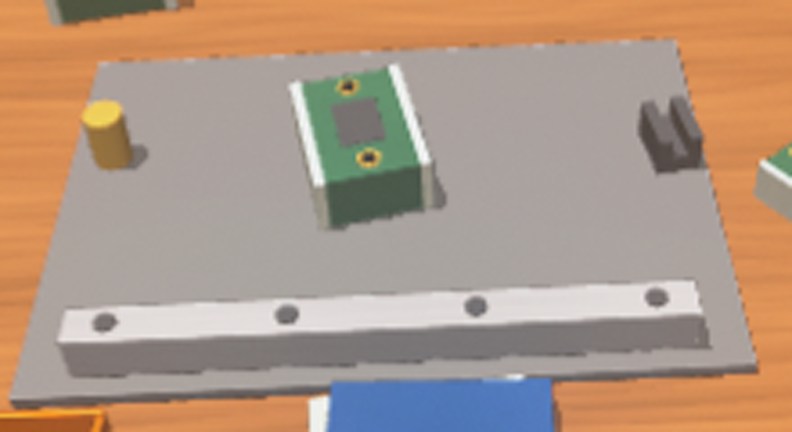

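View pics/c_t.png

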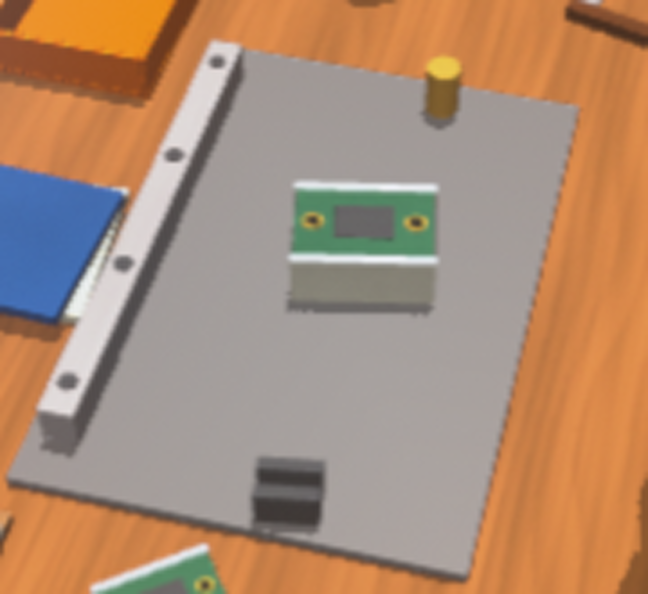

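```bash
python3 - <<'E'
from h import *
import pickle
S,T=pickle.load(open("i0.pkl","rb"))
f=lambda p,o:(np.array(p)+.5)/3.6-.5+np.array(o)
def rep(n,d,o,b,fe,pl):
    P=onz(d,f(b,o),.062)[:,:2]; print(n,P.round(4).tolist(),"c",P.mean(0).round(4))
    e=np.roll(P,-1,0)-P; print(np.linalg.norm(e,axis=1).round(4), np.degrees(np.arctan2(e[:,1],e[:,0])).round(1))
    F=onz(d,f(fe,o),.052)[:,:2]; v=F[1]-F[0]; print("fence",F.round(4).tolist(),np.linalg.norm(v),np.degrees(np.arctan2(v[1],v[0])), F.mean(0))
    print("plate",onz(d,f(pl,o),.012)[:,:2].round(3).tolist())
rep("S",S,(115,170),[(290,83),(400,65),(432,163),(320,186)],[(62,310),(695,281)],[(98,62),(676,40),(756,368),(12,402)])
rep("T",T,(140,110),[(294,183),(439,186),(438,261),(288,260)],[(243,48),(77,413)],[(579,106),(467,577),(8,483),(240,45)])
print("gauge S",onz(S,f([(103,112)],(115,170)),.062),"T",onz(T,f([(443,68)],(140,110)),.062))
print("vee S",onz(S,f([(655,100),(685,100),(700,140),(670,140)],(115,170)),.046))
E
```

```text
S [[0.472, -0.151], [0.4542, -0.0614], [0.5703, -0.0359], [0.5904, -0.1198]] c [ 0.5217 -0.092 ]
[0.0913 0.1189 0.0862 0.1225] [ 101.2   12.4  -76.5 -165.2]
fence [[0.6915, -0.2937], [0.6868, 0.1469]] 0.4405991446523476 90.61302421939016 [ 0.68916147 -0.07338505]
plate [[0.377, -0.335], [0.374, 0.184], [0.733, 0.186], [0.738, -0.328]]
T [[0.5882, -0.1227], [0.4683, -0.151], [0.45, -0.0676], [0.5684, -0.0374]] c [ 0.5187 -0.0947]
[0.1232 0.0854 0.1222 0.0876] [-166.7  102.4   14.3  -76.9]
fence [[0.6858, -0.2875], [0.681, 0.1435]] 0.4310242918448588 90.63727423287683 [ 0.68344175 -0.07201521]
plate [[0.374, -0.335], [0.368, 0.185], [0.723, 0.192], [0.706, -0.335]]
gauge S [[ 0.49921993 -0.2982731   0.062     ]] T [[ 0.49842655 -0.29782912  0.062     ]]
vee S [[0.49071917 0.14619258 0.046     ]
 [0.49201957 0.17058324 0.046     ]
 [0.53941886 0.17510848 0.046     ]
 [0.53818195 0.15153792 0.046     ]]
```

```bash
cat >> h.py <<'E'
from scipy.spatial.transform import Rotation as Ro
def st():
    o=ctrl.get_obs(); return np.array(o["tool_pos"]),Ro.from_rotvec(o["tool_rot"]),o
def plan(wps):
    """world waypoints (x,y,z[,yaw of tool x in deg, tool down]) -> tool units"""
    p,R,o=st()
    for w in wps:
        d=R.inv().apply(np.array(w[:3])-p)*100
        yaw=np.radians(w[3] if len(w)>3 else 0)
        G=Ro.from_matrix(np.array([[np.cos(yaw),np.sin(yaw),0],[np.sin(yaw),-np.cos(yaw),0],[0,0,-1]]))
        r=np.degrees((R.inv()*G).as_rotvec())/5
        print(np.r_[d,r].round(2).tolist())
E
python3 -c "
from h import *
p,R,o=st();print(R.as_matrix().round(3))
plan([(.583,-.165,.2),(.583,-.165,.1),(.583,-.165,.03)])"
```

```text
[[ 0.961  0.276 -0.   ]
 [ 0.276 -0.961  0.001]
 [ 0.    -0.001 -1.   ]]
[51.47, -30.51, 3.11, -0.01, -0.0, 3.21]
[51.47, -30.5, 13.11, -0.01, -0.0, 3.21]
[51.47, -30.49, 20.11, -0.01, -0.0, 3.21]
```

Request:
{"api": "apply_moves", "payload": {
  "rows": [
    [2, -1.2, 0, 0, 0, 0],
    [6, -3.5, 0, 0, 0, 0.5],
    [10, -6, 0, 0, 0, 0.8],
    [14, -8.4, 0, 0, 0, 1],
    [18, -10.8, 0, 0, 0, 1.3],
    [22, -13.1, 0, 0, 0, 1.6],
    [26, -15.5, 0, 0, 0, 1.9],
    [30, -17.9, 0, 0, 0, 2.2],
    [34, -20.3, 0, 0, 0, 2.5],
    [38, -22.7, 1, 0, 0, 2.8],
    [42, -25, 2, 0, 0, 3],
    [46, -27.3, 3, 0, 0, 3.2],
    [49, -29, 3, 0, 0, 3.2],
    [51, -30.2, 3, 0, 0, 3.2],
    [51.5, -30.5, 3, 0, 0, 3.2],
    [51.5, -30.5, 3, 0, 0, 3.2]
  ],
  "grip": 1
}}

```text
t: 1.85
tool_pos: [0.5835, -0.1646, 0.2009]
tool_rot: [-3.141, -0.003, 0.001]
contact_force: [-0.3, -0.4, -0.2]
opening: -0.0002
```

```bash
python3 - <<'E'
from h import *
p,R,o=st();print(o["t"],p,R.as_matrix().round(3)[:,0],o["opening"])
d=ctrl.get_image("wrist");cv2.imwrite("pics/w1.png",d["color"])
plan([(.583,-.165,.2),(.583,-.165,.1),(.583,-.165,.03)])
E
```

```text
1.85 [ 0.58345746 -0.16455367  0.20088742] [ 1.     0.002 -0.001] -0.00021322949471070922
[0.0, -0.03, 0.09, -0.01, 0.01, 0.01]
[0.01, -0.02, 10.09, -0.01, 0.01, 0.01]
[0.01, -0.02, 17.09, -0.01, 0.01, 0.01]
```

View pics/w1.png

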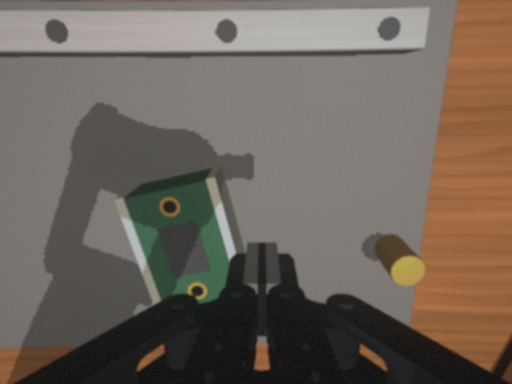

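Request:
{"api": "apply_moves", "payload": {
  "rows": [
    [0, 0, 3, 0, 0, 0],
    [0, 0, 7.5, 0, 0, 0],
    [0, 0, 12, 0, 0, 0],
    [0, 0, 15.5, 0, 0, 0],
    [0, 0, 17, 0, 0, 0],
    [0, 0, 17.2, 0, 0, 0],
    [-0.2, -1, 17.2, 0, 0, 0],
    [-0.4, -2, 17.2, 0, 0, 0],
    [-0.6, -2.5, 17.2, 0, 0, 0],
    [-0.7, -3, 17.2, 0, 0, 0],
    [-0.8, -3.4, 17.2, 0, 0, 0],
    [-0.9, -3.8, 17.2, 0, 0, 0],
    [-1.1, -4.2, 17.2, 0, 0, 0],
    [-1.3, -4.6, 17.2, 0, 0, 0],
    [-1.5, -5, 17.2, 0, 0, 0],
    [-1.7, -5.4, 17.2, 0, 0, 0]
  ]
}}

```text
t: 3.5
tool_pos: [0.5686, -0.1119, 0.0317]
tool_rot: [3.139, 0.002, 0.01]
contact_force: [4.3, -4.3, -0.3]
opening: -0.0
```

```bash
cat >> h.py <<'E'
def pose(d,guess=None,name=None):
    """block top: hull of green+white around, from green mask in scene/side"""
    hsv=cv2.cvtColor(d["color"],cv2.COLOR_BGR2HSV)
    return hsv
E
python3 - <<'E'
from h import *
import pickle
S=ctrl.get_image("scene");T=ctrl.get_image("side")
pickle.dump((S,T),open("i1.pkl","wb"))
crop(S,115,170,220,120,3.6,"pics/s1.png"); crop(T,140,110,180,165,3.6,"pics/t1.png")
p,R,o=st();print(p,o["contact_force"])
E
```

```text
[ 0.56791355 -0.11137678  0.03135734] [ 2.89032698 -1.36034872  1.86037409]
```

View pics/s1.png

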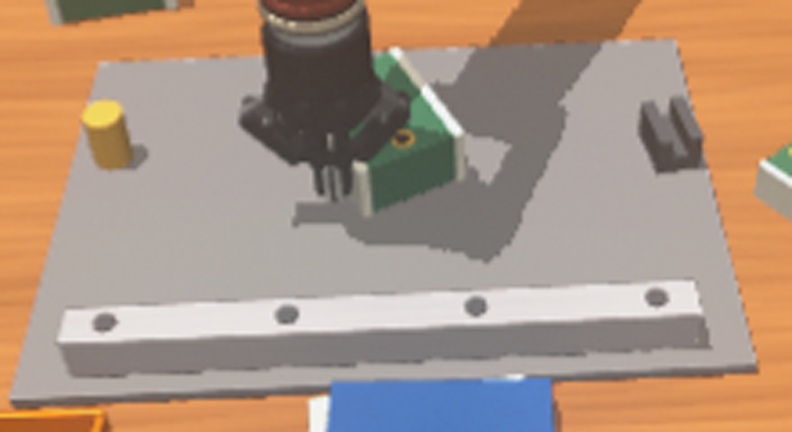

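View pics/t1.png

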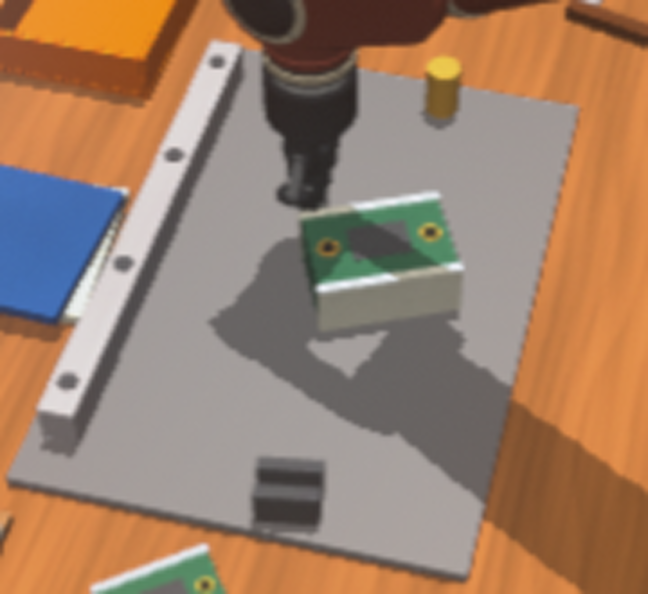

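```bash
cat >> h.py <<'E'
def blk(d,o,px,s=3.6,z=.062):
    P=onz(d,(np.array(px)+.5)/s-.5+np.array(o),z)[:,:2]
    e=np.roll(P,-1,0)-P; L=np.linalg.norm(e,axis=1); a=np.degrees(np.arctan2(e[:,1],e[:,0]))
    c=P.mean(0); lo=e[0]-e[2]; sh=e[1]-e[3]   # 0,2 = long edges
    th=np.degrees(np.arctan2(lo[1],lo[0]))%180; th2=(np.degrees(np.arctan2(sh[1],sh[0]))+90)%180
    print("c",c.round(4),"long ang",th.round(1),th2.round(1),"L",L.round(4)); return c,th
def bp(c,th,a,b):
    """point at a along long axis, b along left normal"""
    t=np.radians(th); return np.array(c)+a*np.array([np.cos(t),np.sin(t)])+b*np.array([-np.sin(t),np.cos(t)])
E
python3 - <<'E'
from h import *
import pickle
S,T=pickle.load(open("i1.pkl","rb"))
c,th=blk(T,(140,110),[(299,215),(439,193),(464,267),(319,290)])
c=c+np.array([.0015,.0013]); 
print(bp(c,th,-.045,.085),bp(c,th,-.045,.03))
plan([(.568,-.15,.03),(*bp(c,th,-.045,.085),.03),(*bp(c,th,-.045,.03),.03)])
E
```

```text
c [ 0.5009 -0.0776] long ang 26.9 26.9 L [0.1205 0.0854 0.12   0.0844]
[ 0.42379777 -0.02087116] [ 0.44867408 -0.06992388]
[0.0, 3.86, 0.14, 0.02, -0.05, 0.02]
[-14.4, -9.07, 0.06, 0.02, -0.05, 0.02]
[-11.92, -4.16, 0.07, 0.02, -0.05, 0.02]
```

Request:
{"api": "apply_moves", "payload": {
  "rows": [
    [0, 1.5, 0, 0, 0, 0],
    [0, 2, -3, 0, 0, 0],
    [0, 2, -7, 0, 0, 0],
    [-3, 0, -8, 0, 0, 0],
    [-7, -3, -8, 0, 0, 0],
    [-11, -6.5, -8, 0, 0, 0],
    [-14, -9, -7, 0, 0, 0],
    [-14.4, -9.1, -4, 0, 0, 0],
    [-14.4, -9.1, -1, 0, 0, 0],
    [-14.4, -9.1, 0.1, 0, 0, 0],
    [-14.4, -9.1, 0.1, 0, 0, 0]
  ]
}}

```text
t: 4.7
tool_pos: [0.422, -0.0206, 0.0279]
tool_rot: [3.141, 0.002, -0.0]
contact_force: [0.5, 0.2, -1.1]
opening: 0.0001
```

Request:
{"api": "apply_moves", "payload": {
  "rows": [
    [0.45, 0.9, 0, 0, 0, 0],
    [0.9, 1.8, 0, 0, 0, 0],
    [1.1, 2.25, 0, 0, 0, 0],
    [1.3, 2.6, 0, 0, 0, 0],
    [1.5, 2.95, 0, 0, 0, 0],
    [1.7, 3.3, 0, 0, 0, 0],
    [1.9, 3.65, 0, 0, 0, 0],
    [2.15, 4, 0, 0, 0, 0],
    [2.4, 4.3, 0, 0, 0, 0],
    [2.65, 4.6, 0, 0, 0, 0],
    [2.95, 4.9, 0, 0, 0, 0],
    [3.25, 5.2, 0, 0, 0, 0],
    [3.55, 5.5, 0, 0, 0, 0]
  ]
}}

```text
t: 6.0
tool_pos: [0.4558, -0.0754, 0.0273]
tool_rot: [-3.14, -0.001, 0.009]
contact_force: [-6.3, 2.8, 1.8]
opening: 0.0001
```

```bash
python3 - <<'E'
from h import *
import pickle
S=ctrl.get_image("scene");T=ctrl.get_image("side")
pickle.dump((S,T),open("i2.pkl","wb"))
crop(S,115,170,220,120,3.6,"pics/s2.png"); crop(T,140,110,180,165,3.6,"pics/t2.png")
p,R,o=st();print(p,o["contact_force"])
E
```

```text
[ 0.45662029 -0.07577566  0.02744444] [-3.67433485  2.59511688 -0.39646028]
```

View pics/s2.png

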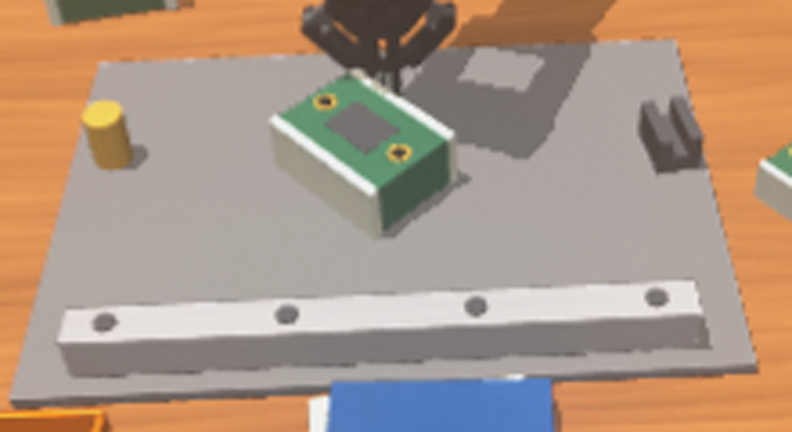

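View pics/t2.png

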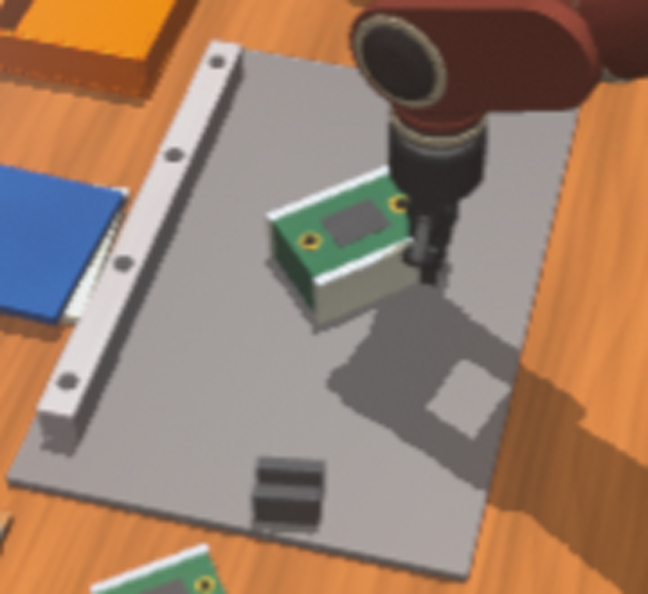

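```bash
python3 - <<'E'
from h import *
import pickle
S,T=pickle.load(open("i2.pkl","rb"))
c,th=blk(S,(115,170),[(271,120),(375,193),(454,134),(352,72)])
c=c-np.array([.0015,-.0013])
q=(np.array([[268,215],[318,281]])+.5)/3.6-.5+np.array([140,110]); Q=onz(T,q,.062); print(Q, "T corners; c", Q[:,:2].mean(0)-bp((0,0),th,.06,0))
print(bp(c,th,.045,-.085),bp(c,th,.045,-.02))
plan([(.43,-.03,.03),(*bp(c,th,.045,-.085),.03),(*bp(c,th,.045,-.045),.03),(*bp(c,th,.045,-.02),.03)])
E
```

```text
c [ 0.5289 -0.0901] long ang 45.7 43.4 L [0.119  0.0851 0.1136 0.0826]
[[ 0.59868043 -0.08135212  0.062     ]
 [ 0.53862797 -0.02185719  0.062     ]] T corners; c [ 0.52677768 -0.09457392]
[ 0.61967788 -0.11592974] [ 0.57312784 -0.07056352]
[-2.66, -4.58, -0.24, -0.0, 0.04, 0.01]
[16.3, 4.02, -0.31, -0.0, 0.04, 0.01]
[13.44, 1.23, -0.3, -0.0, 0.04, 0.01]
[11.65, -0.51, -0.29, -0.0, 0.04, 0.01]
```

Request:
{"api": "apply_moves", "payload": {
  "rows": [
    [-1.2, -1.5, 0, 0, 0, 0],
    [-1.5, -2, -3, 0, 0, 0],
    [-1.5, -2, -7, 0, 0, 0],
    [2, -1, -8, 0, 0, 0],
    [6.5, 1, -8, 0, 0, 0],
    [11, 2.5, -8, 0, 0, 0],
    [15, 3.5, -8, 0, 0, 0],
    [16.7, 3.7, -6, 0, 0, 0],
    [16.7, 3.7, -2, 0, 0, 0],
    [16.7, 3.7, -0.3, 0, 0, 0],
    [16.7, 3.7, -0.2, 0, 0, 0]
  ]
}}

```text
t: 7.2
tool_pos: [0.621, -0.1121, 0.0252]
tool_rot: [-3.139, -0.001, 0.015]
contact_force: [0.0, -0.5, -0.3]
opening: -0.0002
```

Request:
{"api": "apply_moves", "payload": {
  "rows": [
    [-0.8, -0.8, 0, 0, 0, 0],
    [-1.6, -1.6, 0, 0, 0, 0],
    [-1.9, -1.9, 0, 0, 0, 0],
    [-2.2, -2.2, 0, 0, 0, 0],
    [-2.5, -2.45, 0, 0, 0, 0],
    [-2.8, -2.7, 0, 0, 0, 0],
    [-3.1, -2.95, 0, 0, 0, 0],
    [-3.4, -3.2, 0, 0, 0, 0],
    [-3.75, -3.4, 0, 0, 0, 0],
    [-4.1, -3.6, 0, 0, 0, 0],
    [-4.45, -3.8, 0, 0, 0, 0],
    [-4.8, -4, 0, 0, 0, 0],
    [-5.15, -4.15, 0, 0, 0, 0],
    [-5.5, -4.3, 0, 0, 0, 0]
  ]
}}

```text
t: 8.6
tool_pos: [0.5678, -0.069, 0.0276]
tool_rot: [-3.139, -0.0, 0.007]
contact_force: [5.4, 0.2, -0.6]
opening: 0.0001
```

```bash
python3 - <<'E'
from h import *
import pickle
S=ctrl.get_image("scene");T=ctrl.get_image("side")
pickle.dump((S,T),open("i3.pkl","wb"))
crop(S,115,170,220,120,3.6,"pics/s3.png"); crop(T,140,110,180,165,3.6,"pics/t3.png")
p,R,o=st();print(p,o["contact_force"])
E
```

```text
[ 0.56706724 -0.06893551  0.02739355] [3.29583484 0.7876228  0.66119169]
```

View pics/s3.png

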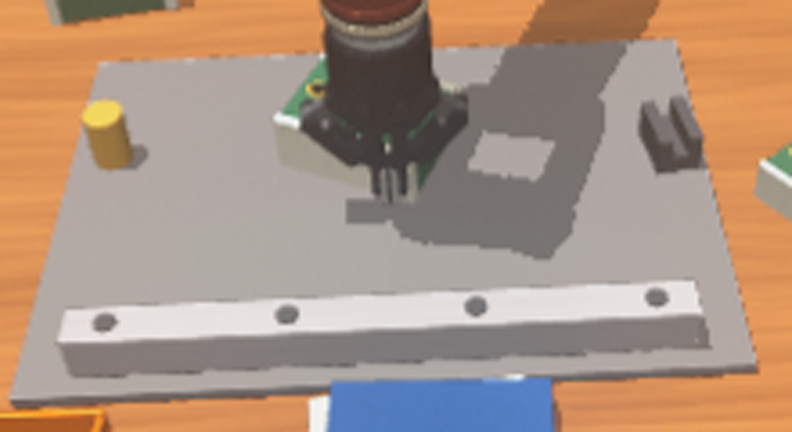

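View pics/t3.png

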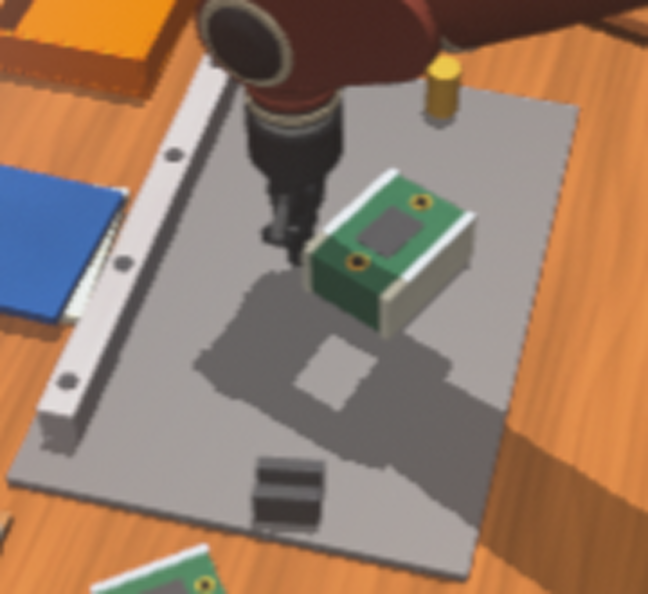

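```bash
python3 - <<'E'
from h import *
import pickle
S,T=pickle.load(open("i3.pkl","rb"))
c,th=blk(T,(140,110),[(307,243),(395,169),(476,213),(383,293)])
c=c+np.array([.0015,.0013])
for b in (.085,.06,.02): plan([(*bp(c,th,-.05,b),.03)])
print(bp(c,th,-.05,.085))
E
```

```text
c [ 0.496  -0.0929] long ang 63.6 65.5 L [0.113  0.0848 0.1182 0.0822]
[-16.79, 2.95, -0.16, -0.02, 0.07, 0.01]
[-14.56, 4.07, -0.17, -0.02, 0.07, 0.01]
[-10.97, 5.85, -0.2, -0.02, 0.07, 0.01]
[ 0.39916411 -0.09859373]
```

Request:
{"api": "apply_moves", "payload": {
  "rows": [
    [1.5, 0.7, 0, 0, 0, 0],
    [2, 1, -3, 0, 0, 0],
    [2, 1, -7, 0, 0, 0],
    [-1, 1, -8, 0, 0, 0],
    [-5.5, 1.5, -8, 0, 0, 0],
    [-10, 2, -8, 0, 0, 0],
    [-14, 2.7, -8, 0, 0, 0],
    [-16.7, 3, -6, 0, 0, 0],
    [-16.7, 3, -2, 0, 0, 0],
    [-16.7, 3, -0.2, 0, 0, 0],
    [-16.7, 3, -0.2, 0, 0, 0]
  ]
}}

```text
t: 9.8
tool_pos: [0.3965, -0.0977, 0.0273]
tool_rot: [-3.136, -0.001, 0.022]
contact_force: [0.1, 0.5, -0.3]
opening: 0.0001
```

Request:
{"api": "apply_moves", "payload": {
  "rows": [
    [1, 0.5, 0, 0, 0, 0],
    [2, 1, 0, 0, 0, 0],
    [2.35, 1.15, 0, 0, 0, 0],
    [2.7, 1.3, 0, 0, 0, 0],
    [3.05, 1.45, 0, 0, 0, 0],
    [3.4, 1.6, 0, 0, 0, 0],
    [3.8, 1.75, 0, 0, 0, 0],
    [4.2, 1.85, 0, 0, 0, 0],
    [4.6, 1.95, 0, 0, 0, 0],
    [5, 2.05, 0, 0, 0, 0],
    [5.4, 2.15, 0, 0, 0, 0],
    [5.8, 2.2, 0, 0, 0, 0],
    [6.2, 2.25, 0, 0, 0, 0],
    [6.6, 2.3, 0, 0, 0, 0]
  ]
}}

```text
t: 11.2
tool_pos: [0.4608, -0.1209, 0.026]
tool_rot: [-3.137, -0.001, 0.03]
contact_force: [-6.5, -2.7, 3.4]
opening: 0.0002
```

```bash
python3 - <<'E'
from h import *
import pickle
S=ctrl.get_image("scene");T=ctrl.get_image("side")
pickle.dump((S,T),open("i4.pkl","wb"))
crop(S,115,170,220,120,3.6,"pics/s4.png"); crop(T,140,110,180,165,3.6,"pics/t4.png")
p,R,o=st();print(p,o["contact_force"])
E
```

```text
[ 0.46161284 -0.12074262  0.02609893] [-3.65590222 -2.1796025   0.63983753]
```

View pics/s4.png

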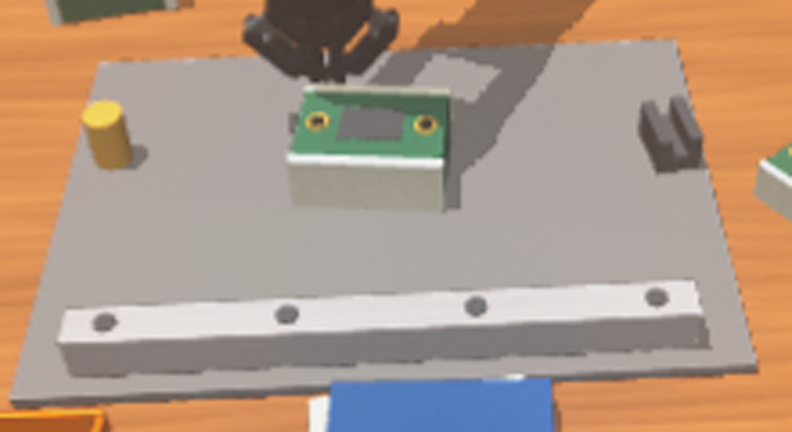

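View pics/t4.png

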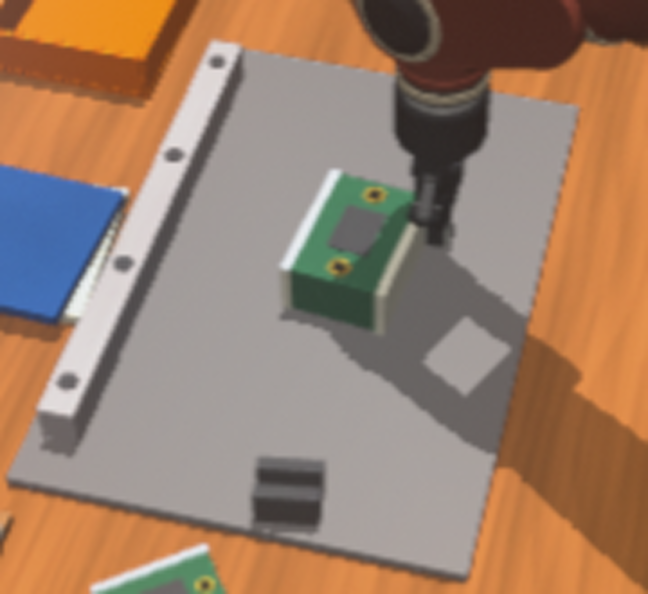

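```bash
python3 - <<'E'
from h import *
import pickle
S,T=pickle.load(open("i4.pkl","rb"))
f=lambda p,o:(np.array(p)+.5)/3.6-.5+np.array(o)
c,th=blk(S,(115,170),[(288,157),(443,160),(451,91),(303,87)])
Q=onz(T,f([(282,269),(334,170)],(140,110)),.062)[:,:2];v=Q[1]-Q[0];print(Q,np.linalg.norm(v),np.degrees(np.arctan2(v[1],v[0]))%180)
for d,o,q in((S,(115,170),[(62,310),(695,281)]),):pass
E
```

```text
c [ 0.523  -0.0834] long ang 85.1 85.1 L [0.119  0.0791 0.1206 0.0809]
[[ 0.57028154 -0.02679936]
 [ 0.55957149 -0.14647015]] 0.12014908647561454 84.8858820389813
```

Request:
{"api": "apply_moves", "payload": {
  "rows": [
    [0.3, 0.05, 0, 0, 0, 0],
    [0.6, 0.05, 0, 0, 0, 0],
    [0.9, 0.05, 0, 0, 0, 0],
    [1.2, 0, 0, 0, 0, 0],
    [1.4, 0, 0, 0, 0, 0],
    [1.4, 0, 0, 0, 0, 0],
    [0.8, 0, 0, 0, 0, 0],
    [-1, 0, 0, 0, 0, 0],
    [-3, 0, -1, 0, 0, 0],
    [-5, 0, -2, 0, 0, 0],
    [-5.5, 0, -2, 0, 0, 0]
  ]
}}

```text
t: 12.4
tool_pos: [0.4067, -0.1209, 0.0481]
tool_rot: [-3.137, -0.0, 0.021]
contact_force: [0.4, 0.5, 0.6]
opening: -0.0002
```

```bash
python3 - <<'E'
from h import *
import pickle
S=ctrl.get_image("scene");T=ctrl.get_image("side")
pickle.dump((S,T),open("i5.pkl","wb"))
crop(S,180,170,110,85,7,"pics/s5.png"); crop(T,190,140,100,80,7,"pics/t5.png")
p,R,o=st();print(p,o["contact_force"])
E
```

```text
[ 0.40703511 -0.12083771  0.04730841] [ 0.3428794  -0.65506917  0.49719587]
```

View pics/s5.png

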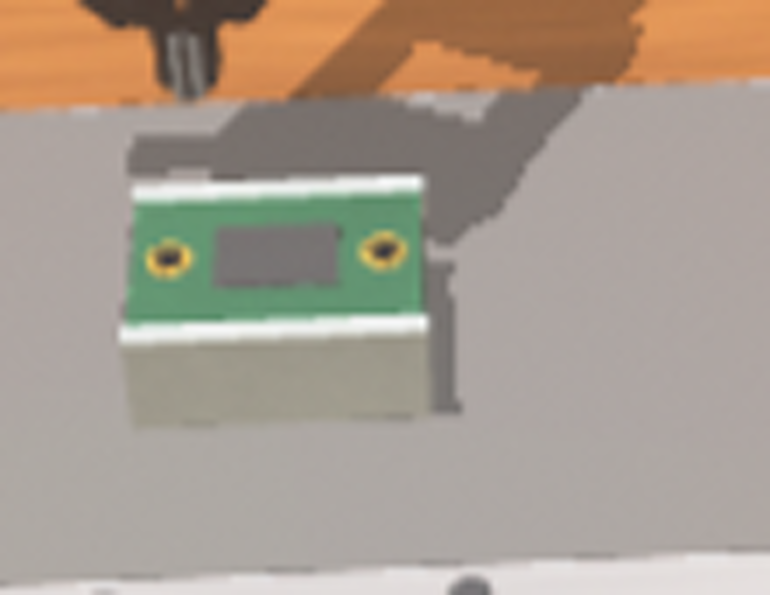

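View pics/t5.png

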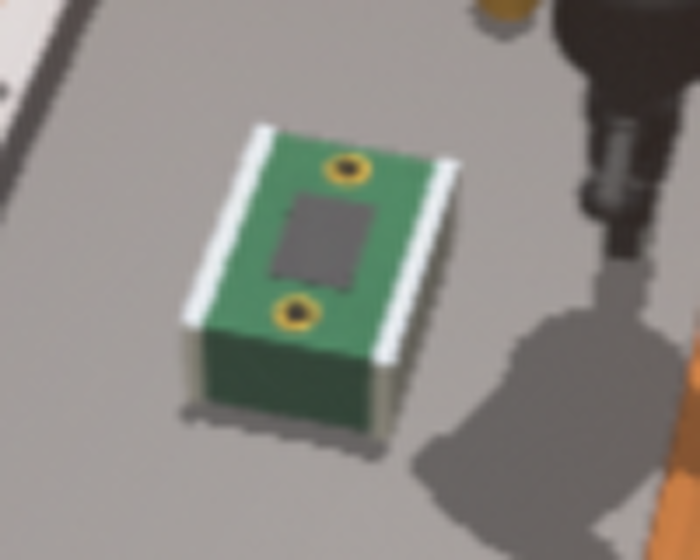

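```bash
python3 - <<'E'
from h import *
import pickle
S,T=pickle.load(open("i5.pkl","rb"))
c1,_=blk(S,(180,170),[(120,343),(428,329),(424,177),(133,186)],7)
c2,_=blk(T,(190,140),[(183,325),(260,123),(462,160),(391,364)],7)
c=(c1+c2)/2;print(c)
p,R,o=st();print(R.as_matrix().round(4))
plan([(.407,c[1],.04),(.407,c[1],.03),(.687-.09,c[1],.03)])
E
```

```text
c [ 0.5332 -0.0794] long ang 90.2 90.3 L [0.1195 0.089  0.1208 0.0914]
c [ 0.5305 -0.0805] long ang 90.1 90.7 L [0.1217 0.0912 0.1212 0.0888]
[ 0.53187885 -0.07992818]
[[ 9.999e-01  0.000e+00 -1.470e-02]
 [ 1.000e-04 -1.000e+00  4.700e-03]
 [-1.470e-02 -4.700e-03 -9.999e-01]]
[0.01, -4.09, 0.75, -0.05, 0.17, 0.0]
[0.02, -4.08, 1.75, -0.05, 0.17, 0.0]
[19.02, -4.08, 1.47, -0.05, 0.17, 0.0]
```

Request:
{"api": "apply_moves", "payload": {
  "rows": [
    [0, -1.5, 0, 0, 0.1, 0],
    [0, -3.3, 0.5, 0, 0.17, -0.1],
    [0, -4.1, 1.5, 0, 0.17, -0.12],
    [0, -4.1, 2.5, 0, 0.17, -0.12],
    [0, -4.1, 2.6, 0, 0.17, -0.12],
    [0, -4.1, 2.6, 0, 0.17, -0.12],
    [0, -4.1, 2.6, 0, 0.17, -0.12],
    [0, -4.1, 2.6, 0, 0.17, -0.12]
  ],
  "grip": 0.3
}}

```text
t: 13.3
tool_pos: [0.4071, -0.0802, 0.0219]
tool_rot: [-3.137, -0.016, -0.001]
contact_force: [0.7, -0.1, -0.9]
opening: 0.06
```

```bash
python3 - <<'E'
from h import *
p,R,o=st();print(p,o["opening"],R.as_matrix().round(4).tolist(),o["contact_force"])
T=ctrl.get_image("side");crop(T,190,130,120,90,6,"pics/t6.png")
plan([(.47,-.08,.02,.6),(.58,-.079,.02,.6)])
E
```

```text
[ 0.40710724 -0.08016076  0.02192676] 0.06004195487578096 [[1.0, 0.0099, 0.0009], [0.0099, -0.9999, 0.0045], [0.0009, -0.0045, -1.0]] [ 0.67291406 -0.14243605 -0.87493746]
[6.29, 0.05, 0.2, -0.05, -0.01, -0.01]
[17.29, 0.06, 0.21, -0.05, -0.01, -0.01]
```

View pics/t6.png

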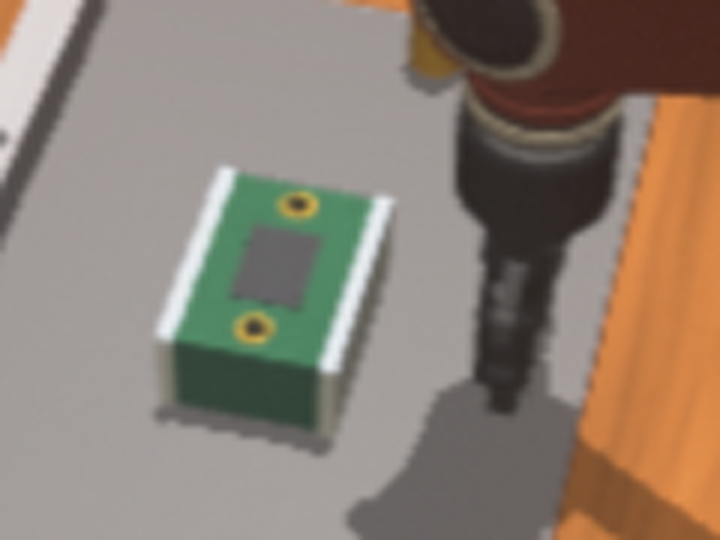

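Request:
{"api": "apply_moves", "payload": {
  "rows": [
    [1.5, 0, 0.1, 0, 0, 0],
    [3.5, 0, 0.1, 0, 0, 0],
    [5.5, 0, 0.1, 0, 0, 0],
    [6.3, 0, 0.1, 0, 0, 0],
    [6.8, 0, 0.1, 0, 0, 0],
    [7.3, 0, 0.1, 0, 0, 0],
    [7.9, 0, 0.1, 0, 0, 0],
    [8.5, 0, 0.1, 0, 0, 0],
    [9.1, 0, 0.1, 0, 0, 0],
    [9.7, 0, 0.1, 0, 0, 0],
    [10.3, 0, 0.1, 0, 0, 0],
    [10.9, 0, 0.1, 0, 0, 0],
    [11.5, 0, 0.1, 0, 0, 0],
    [12.1, 0, 0.1, 0, 0, 0],
    [12.7, 0, 0.1, 0, 0, 0],
    [13.2, 0, 0.1, 0, 0, 0]
  ]
}}

```text
t: 14.95
tool_pos: [0.536, -0.0786, 0.0201]
tool_rot: [-3.136, -0.016, 0.01]
contact_force: [-8.6, -0.4, 4.2]
opening: 0.0594
```

```bash
python3 - <<'E'
from h import *
import pickle
S=ctrl.get_image("scene");T=ctrl.get_image("side")
pickle.dump((S,T),open("i6.pkl","wb"))
crop(S,170,190,120,90,6,"pics/s7.png");crop(T,160,130,120,90,6,"pics/t7.png")
p,R,o=st();print(p,o["contact_force"],R.as_matrix().round(4)[:,0])
E
```

```text
[ 0.53711365 -0.07865039  0.02021345] [-4.87196978  0.30957636  0.97015639] [ 0.9999  0.01   -0.0033]
```

View pics/s7.png

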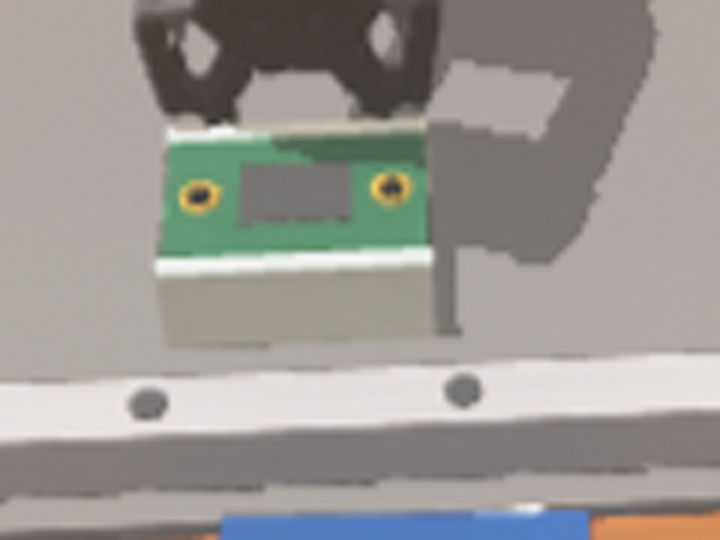

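View pics/t7.png

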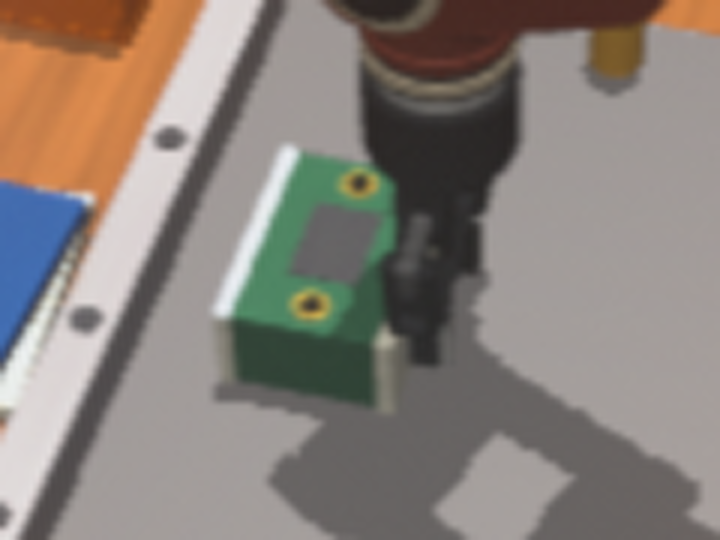

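```bash
python3 - <<'E'
from h import *
import pickle
S,T=pickle.load(open("i6.pkl","rb"))
f=lambda p,o:(np.array(p)+.5)/6-.5+np.array(o)
for d,o,b,g in((S,(170,190),[(155,274),(433,261)],[(0,385),(719,352)]),(T,(160,130),[(213,315),(286,146)],[(38,538),(278,2)])):
    P=onz(d,f(b,o),.062);G=onz(d,f(g,o),.052)
    print(P[:,:2].round(4).tolist(),G[:,:2].round(4).tolist())
    n=G[1]-G[0];n=n[:2]/np.linalg.norm(n[:2]);N=np.array([n[1],-n[0]]); print("gap",((P-G[0])[:,:2]@N).round(4))
E
```

```text
[[0.6397, -0.1379], [0.6381, -0.018]] [[0.6895, -0.1999], [0.6863, 0.1008]]
gap [-0.0492 -0.0495]
[[0.6374, -0.0182], [0.6381, -0.1387]] [[0.6745, 0.1239], [0.6794, -0.2536]]
gap [0.039  0.0398]
```

Request:
{"api": "apply_moves", "payload": {
  "rows": [
    [0.5, 0, 0, 0, 0, 0],
    [1, 0, 0, 0, 0, 0],
    [1.6, 0, 0, 0, 0, 0],
    [2.2, 0, 0, 0, 0, 0],
    [2.8, 0, 0, 0, 0, 0],
    [3.4, 0, 0, 0, 0, 0],
    [3.9, 0, 0, 0, 0, 0],
    [4.3, 0, 0, 0, 0, 0],
    [4.5, 0, 0, 0, 0, 0]
  ]
}}

```text
t: 15.95
tool_pos: [0.5798, -0.078, 0.0193]
tool_rot: [-3.136, -0.016, 0.014]
contact_force: [-8.1, -0.1, 3.8]
opening: 0.0599
```

Request:
{"api": "apply_moves", "payload": {
  "rows": [
    [0.2, 0, 0, 0, 0, 0],
    [0.4, 0, 0, 0, 0, 0]
  ]
}}

```text
t: 16.15
tool_pos: [0.5811, -0.0779, 0.0188]
tool_rot: [-3.135, -0.016, 0.023]
contact_force: [-7.9, -0.0, 5.9]
opening: 0.0596
```

```bash
python3 - <<'E'
from h import *
S=ctrl.get_image("scene");T=ctrl.get_image("side")
crop(S,170,190,120,90,6,"pics/s8.png");crop(T,140,130,120,90,6,"pics/t8.png")
p,R,o=st();print(p,o["contact_force"],R.as_matrix().round(4)[:,0])
E
```

```text
[ 0.58166801 -0.07792971  0.01879061] [-6.56833492 -0.49609626  3.2331336 ] [ 0.9999  0.0101 -0.0134]
```

View pics/s8.png

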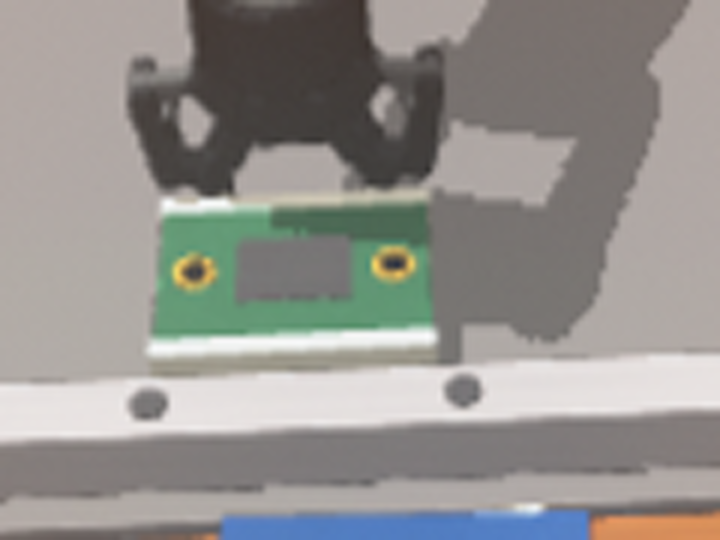

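View pics/t8.png

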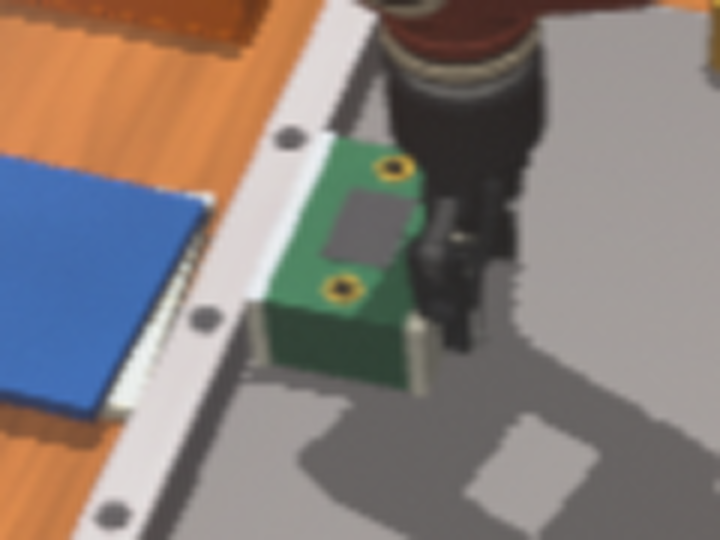

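Request:
{"api": "apply_moves", "payload": {
  "rows": [
    [0.3, 0, -0.1, 0, 0, 0],
    [0.5, 0, -0.1, 0, 0, 0],
    [0.7, 0, -0.1, 0, 0, 0],
    [0.8, 0, -0.1, 0, 0, 0]
  ]
}}

```text
t: 16.65
tool_pos: [0.5837, -0.0779, 0.0188]
tool_rot: [-3.134, -0.017, 0.045]
contact_force: [-24.2, -0.4, 15.8]
opening: 0.06
```

Request:
{"api": "apply_moves", "payload": {
  "rows": [
    [0.3, 0, 0, 0, 0, 0],
    [0.4, 0, 0, 0, 0, 0],
    [0.4, 0, 0, 0, 0, 0]
  ]
}}

```text
t: 16.95
tool_pos: [0.5833, -0.0779, 0.0187]
tool_rot: [-3.134, -0.017, 0.062]
contact_force: [-17.2, -0.7, 12.9]
opening: 0.0599
```

```bash
python3 - <<'E'
from h import *
S=ctrl.get_image("scene");T=ctrl.get_image("side")
crop(S,170,190,120,90,6,"pics/s9.png");crop(T,140,130,120,90,6,"pics/t9.png")
p,R,o=st();print(p,o["contact_force"],R.as_matrix().round(4)[:,0])
E
```

```text
[ 0.58326393 -0.07785102  0.01868204] [-16.73350562  -1.05242511  14.1816736 ] [ 0.9992  0.0112 -0.0396]
```

View pics/s9.png

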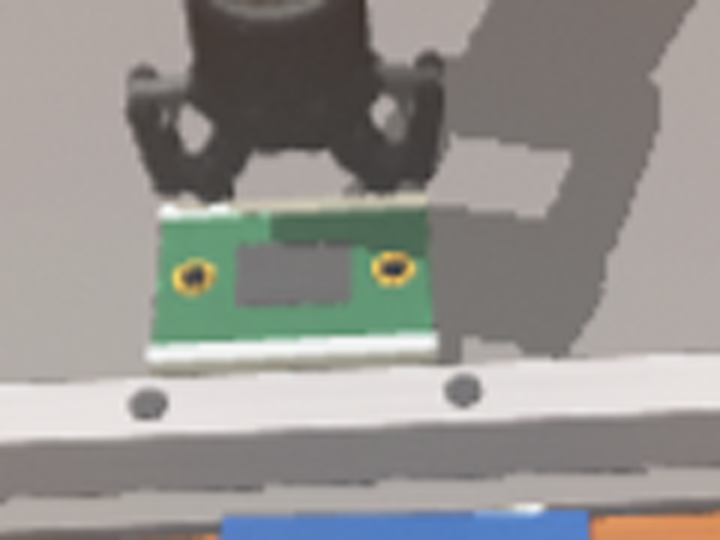

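View pics/t9.png

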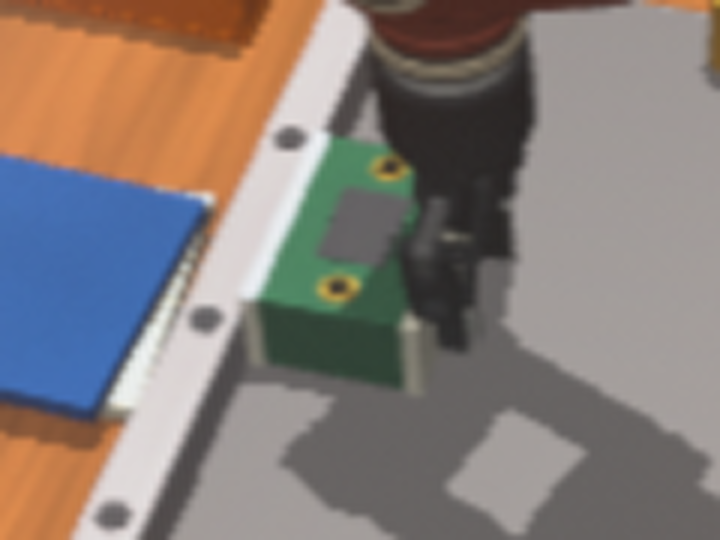

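```bash
python3 - <<'E'
from h import *
S=ctrl.get_image("scene");T=ctrl.get_image("side")
f=lambda p,o:(np.array(p)+.5)/6-.5+np.array(o)
for d,o,b,g in((S,(170,190),[(147,364),(438,351)],[(0,385),(719,352)]),(T,(140,130),[(241,299),(322,132)],[(154,538),(386,2)])):
    P=onz(d,f(b,o),.062);G=onz(d,f(g,o),.052)
    print(P[:,:2].round(4).tolist(),G[:,:2].round(4).tolist())
    n=G[1]-G[0];n=n[:2]/np.linalg.norm(n[:2]);N=np.array([n[1],-n[0]]); print("gap",((P-G[0])[:,:2]@N).round(4))
# where would contact edge project: block top edge 0.0 from fence scene
p,R,o=st();plan([(p[0]-.0,p[1],.02,.6)]); print(o["contact_force"])
E
```

```text
[[0.6895, -0.1376], [0.6884, -0.017]] [[0.6895, -0.1999], [0.6863, 0.1008]]
gap [0.0007 0.0008]
[[0.684, -0.0167], [0.683, -0.1372]] [[0.6763, 0.1243], [0.6857, -0.2519]]
gap [-0.0042 -0.0002]
[-0.01, -0.0, -0.13, -0.09, 0.45, 0.01]
[-1.72902769e+01  1.16534107e-02  1.27602573e+01]
```

Request:
{"api": "apply_moves", "payload": {
  "rows": [
    [-0.5, 0, 0, 0, 0, 0],
    [-1.5, 0, 0, 0, 0.2, 0],
    [-3, 0, 0, 0, 0.45, 0],
    [-4, 0, 0, 0, 0.45, 0],
    [-4, 0, 0, 0, 0.45, 0]
  ]
}}

```text
t: 17.65
tool_pos: [0.542, -0.0782, 0.02]
tool_rot: [-3.134, -0.016, 0.002]
contact_force: [0.1, 0.6, 0.1]
opening: 0.0597
```

```bash
python3 - <<'E'
from h import *
S=ctrl.get_image("scene");T=ctrl.get_image("side")
crop(S,170,190,120,90,6,"pics/s10.png");crop(T,140,130,120,90,6,"pics/t10.png")
p,R,o=st();print(p,o["contact_force"],R.as_matrix().round(4)[:,0])
E
```

```text
[ 0.54375883 -0.07845043  0.02061865] [ 1.07107982  0.3693542  -0.45152525] [9.999e-01 1.070e-02 8.000e-04]
```

View pics/s10.png

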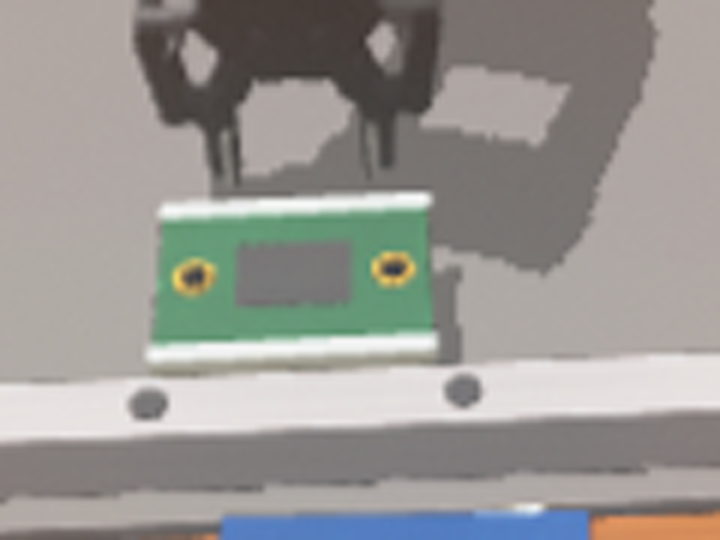

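View pics/t10.png

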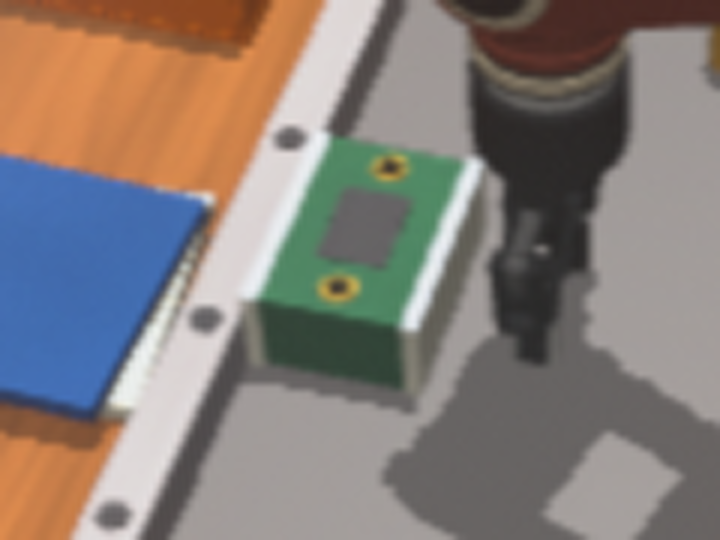

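Request:
{"api": "apply_moves", "payload": {
  "rows": [
    [1, 0, 0, 0, 0, 0],
    [2.2, 0, 0, 0, 0, 0],
    [3, 0, 0, 0, 0, 0],
    [3.4, 0, 0, 0, 0, 0],
    [3.7, 0, 0, 0, 0, 0],
    [4, 0, 0, 0, 0, 0],
    [4.3, 0, 0, 0, 0, 0],
    [4.5, 0, 0, 0, 0, 0],
    [4.6, 0, 0, 0, 0, 0]
  ]
}}

```text
t: 18.65
tool_pos: [0.5842, -0.0778, 0.0193]
tool_rot: [-3.133, -0.018, 0.022]
contact_force: [-19.8, -1.6, 11.3]
opening: 0.0595
```

Request:
{"api": "apply_moves", "payload": {
  "rows": [
    [-0.3, 0, 0, 0, 0, 0],
    [-1, 0, 0, 0, 0, 0],
    [-3, 0, 0, 0, 0, 0],
    [-6, 0, -1, 0, 0, 0],
    [-9, 0, -4, 0, 0, 0],
    [-12, 0, -8, 0, 0, 0],
    [-14, 0, -12, 0, 0, 0],
    [-15, 0, -16, 0, 0, 0],
    [-15, 0, -18, 0, 0, 0],
    [-15, 0, -18, 0, 0, 0]
  ]
}}

```text
t: 19.65
tool_pos: [0.4387, -0.0817, 0.206]
tool_rot: [-3.136, -0.018, 0.008]
contact_force: [0.5, 0.7, -0.2]
opening: 0.06
```

```bash
python3 - <<'E'
from h import *
S=ctrl.get_image("scene");T=ctrl.get_image("side")
cv2.imwrite("pics/s11.png",S["color"]);crop(S,180,190,100,75,7,"pics/s11c.png");crop(T,160,130,100,80,7,"pics/t11c.png")
p,R,o=st();print(o["t"],p,o["contact_force"])
E
```

```text
19.75 [ 0.43674659 -0.08091412  0.20124906] [-0.3305983  -0.29433051 -0.2474152 ]
```

View pics/s11.png

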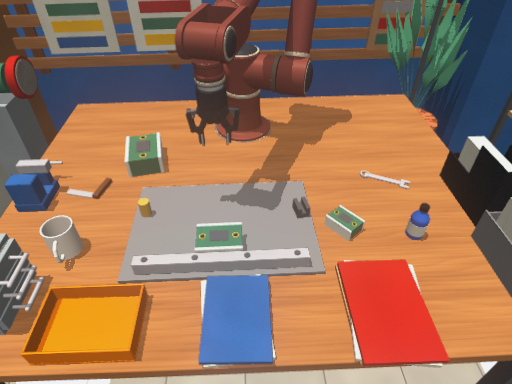

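View pics/s11c.png

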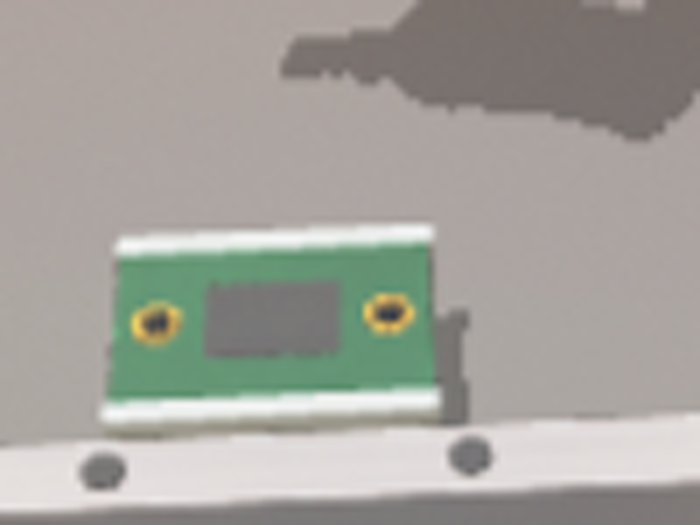

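View pics/t11c.png

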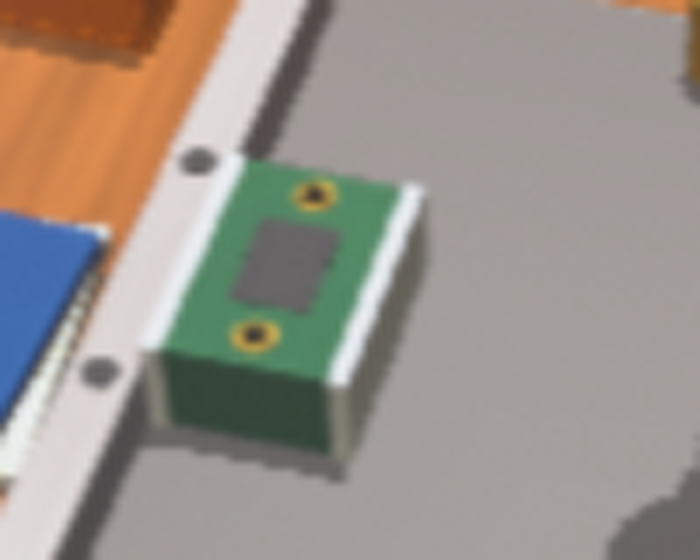

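```bash
python3 -c "
from station import ctrl
print(ctrl.finish_job())"
```

```text
the job is handed in; nothing more can be done
None
```

The block now lies with one white long side against the fence, and the job is handed in at about 20 s of the 67 s allowed.

- **Turning:** I turned the middle-sized block (the one on the plate) about 77° counter-clockwise. That took four corner pushes with the shut fingertips, plus a short trim. At the end of the turn its long axis read 90.1° to 90.7° against 90.6° for the fence. The block was still about 110 mm from the fence, and its centre had moved about 20 mm from where it started.
- **Pushing to the fence:** I opened the fingers to 60 mm and pushed the block straight in until it stopped. The wrist read about 24 N in the pushing direction. A second push stopped at the same place, at about 20 N.
- **Last checks:**
  - The scene camera put both ends of the side within 1 mm of the fence.
  - The side camera disagreed by up to 4 mm at one end. I put that down to the fence edge being hard to pick in that view and did not recheck it.
  - The tool also carried 11 to 16 N of vertical force and a slight tilt while pressing. After I backed off, the block looked flat on the plate.
  - The arm is clear of everything. By eye, nothing else in the final scene picture had moved; I did not measure the other things.

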